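# Seat the five-tooth divider comb in the parts bin and bolt it down

### The job

Fit the aluminium divider comb into the clear parts bin: feel for the slots, let all five teeth drop into their own slots at once and go fully home without forcing it, and let go. Then slide the bin's keeper bolt all the way in over the comb to lock it, leave the bolt there, and do not knock the other things on the bench about.

Things in the scene. Friction and masses are not known exactly. Their poses are not given: they have to be found in the camera images.
- comb_spine (a point): Centre of the spine of the loose aluminium divider comb (0.3 kg), which starts standing on its teeth. The spine, its upper part, is an upright plate 110 mm long (x), 12 mm thick (y), 40 mm tall; grip it across the 12 mm. This point is 68 mm above the tooth tips, 20 mm above the tops of the tooth plates. The comb is the same turned half round.
- comb_tips (a point): Point under the comb's middle, level with its tooth tips. Same axes as comb_spine. Five flat tooth plates hang below the spine, each 5 mm thick (x), 60 mm wide (y), 48 mm long, centred at x = -52, -26, 0, 26, 52 mm.
- bin: Clear acrylic open bin fixed to the bench, 195 (x) x 92 (y) x 40 mm tall, walls 4 mm; origin at the centre of its underside. In it lies a black slotted rack 162 mm long. With the comb home, comb_spine is 76 mm above the bench, at y = 0, its x along the bin's x. Pressing the comb on the bin, rack or bolt with over 40 N is forcing it.
- slots_nominal (a point): Point of the bin at the rack's rib tops (30 mm up), bin centre. Rack: two rows of 5 slots, 7.5 mm wide (x), pitch 26 mm, 22 mm deep, 64 mm across both rows (y), open between; each tooth plate spans one slot of each row. The rack is shifted along the bin's x by 4 to 12 mm, one way or the other, from this point; fixed, and not reported: see or feel it. One pitch off cannot enter.
- bolt (a joint): Travel of the steel keeper bolt in m: 0 open (clear of the comb), 0.045 fully in. It slides level along the bin's -x (towards the bin's middle) against 2 N of friction to a hard stop, and stays where left; starts 0 to 8 mm in. Its 14 x 6 mm tongue, at y = 27 mm and 58.5 mm above the bench, passes 2.5 mm over the tooth plates of a comb that is home, and hits one that is not.
- bolt_post (a point): Upright steel post on the bolt, for moving it: 12 mm across with a 15 mm cap, from 64 to 98 mm above the bench; this point is on its axis, 80 mm up, at the bin's y = 27 mm and x = 120 mm less the bolt's travel. Push it from its outer (+x) side, for instance with shut fingers.
- bracket_top (a point): Top of the grey bracket fixed to the bin's +x end, which carries the bolt: 44 (x) x 34 (y) mm, 57 mm above the bench, with two low guides up to 69 mm. Axes as the bin's.
- dispenser: Bystander: yellow plastic pump dispenser, 80 mm across, 183 mm tall, origin under its centre.
- box_spanner: Bystander: chrome tubular box spanner, 150 x 22 mm, lying; origin under its middle, x along it.
- head_cover: Bystander: grey aluminium cylinder head cover, 130 x 300 x 75 mm, origin under its centre.
- pin_punch: Bystander: steel pin punch, 140 x 10 mm, lying between the comb and the bin; origin under its middle, x along it.
- rivet_tool: Bystander: lever-action rivet tool, about 265 x 65 x 26 mm, lying; origin underneath between its levers, x towards the nose.
- rivet_tin: Bystander: plain dark tin, 72 mm across, 75 mm tall, origin under its centre.
- socket: Bystander: steel socket, 30 mm across, 36 mm tall, origin under its centre.

How it is judged:
On the way:
1. the comb is fully home in the rack while the keeper bolt is still open (z of comb_spine in the frame of bin between 0.072 and 0.0785 m and x of comb_spine in the frame of bin between -0.016 and 0.016 m and y of comb_spine in the frame of bin between -0.006 and 0.006 m and value of joint bolt below 0.02 m), for 0.2 s.
At the end, for the whole second after the job is handed in: All five teeth home: spine centre within 2.5 mm of its seated 76 mm above the bench, within 16 mm of the bin's centre along it and 6 mm across, tilt under 0.06 rad, in line within 0.08 rad; keeper bolt in more than 40 of its 45 mm; both let go (z of comb_spine in the frame of bin between 0.072 and 0.0785 m and x of comb_spine in the frame of bin between -0.016 and 0.016 m and y of comb_spine in the frame of bin between -0.006 and 0.006 m and angle between comb_spine's own z axis and vertical below 0.06 rad and angle between the x axis of comb_spine and the x axis of bin, either way round below 0.08 rad and value of joint bolt above 0.04 m); the robot touches nothing.
It fails at once if the comb is forced: pressed on the bin, rack or bolt with more than 40 N (contact force between comb and bin above 40 N or contact force between comb and rack above 40 N).
It fails at once if a bystander is knocked more than 40 mm from its place (distance of any of dispenser, box_spanner, head_cover, pin_punch, rivet_tool, rivet_tin, socket from where it was at the start of the episode above 0.04 m).
It also fails if it takes over 67 s, if anything falls off the work surface, if the arm or the gripper's body presses on something with over 40 N, if the wrist force passes 120 N, or if a joint passes its speed limit or range.

### The arm

A 7-joint arm with a two-finger parallel gripper is mounted at the origin on the work surface. World frame = base frame: x ahead of the robot, y to its left, z up, the work surface at z = 0. Lengths are in m, angles in rad, forces in N, time in s.
With the tool pointing down it reaches from about 0.425 to 0.875 m from the base axis. Payload 4.7 kg.
Tool frame: the origin (TCP) lies at the very end of the fingers, on their centre line; the grasp point (between the pads) lies 19 mm behind it; x points along the fingers, z is the direction in which the jaws open and shut, and the axes are right-handed (so a half turn about x gives the same grasp; the last joint's range is limited). The gripper opens to 87 mm and grips with 3 to 60 N. Pads are 19 mm wide; open, the fingers measure 117 mm over their backs; the gripper's body (75 mm by 190 mm) begins 51 mm behind the grasp point.
Start: joints at [-1.267, 0.321, -0.07, 1.45, 0.023, 1.371, -0.057], TCP at [0.186, 0.623, 0.223] pointing down, gripper open.
Joint ranges: [-2.86, 2.86], [-0.3, 2.09], [-1.38, 1.24], [0.06, 2.45], [-1.56, 4.7], [0.09, 2.05], [-2.69, 2.69]. Speed limits (rad/s): [2.57, 2.57, 3.14, 3.14, 3.14, 3.14, 3.14].

### API

Orientations are given as a rotation vector (axis times angle).
In Python, from bench import telemetry, viewer, workorder gives the robot as it stands.
- The arm moves only by the shell command python3 -m creep 'ROWS' [FORCE]. ROWS is JSON, a list of rows, each an object of numbers: "fingers": the opening, from 0 (shut) to 1 (fully open); "x", "y", "z": the shift along the tool's x, y, z in units of 40 mm (1.0 is 40 mm); "twist": the turn about the tool's x in units of 5 degrees (1.0 is 5 degrees). In form: [{"fingers": .., "x": .., "y": .., "z": .., "twist": ..}, ...]. A call has 1 to 20 rows; each row is the pose to reach, as a shift and turn from the pose commanded when the call began, along the tool's axes at that moment; what a row does not reach only later rows make up. A row lasts 1/12 s, in which the tool goes at most 41.7 mm and 7.16 degrees, less where a joint would pass 70% of its speed; a pose out of reach is approached as far as the arm can. A call with a gripper value outside its range is refused whole. The fingers move at their own pace and stop on an object; FORCE is the grip in N (left out, the last holds). Time passes only in rows, so rows that repeat a pose let the fingers close. It gives the time, the measured TCP pose, the force and the opening at its end, in the units of the state.
- telemetry.get_state(): the state, without advancing time (a new reading comes with each control period).
- viewer.get_image(name): name is "scene" or "top" or "wrist"; returns a dict with "pixels" (400x640x3 uint8, red, green, blue), "z_map" (400x640 float32, m along the optical axis (not along the pixel's ray), 0 where there is no reading), "K" (3x3 intrinsics, pixels), "dist_coeffs" ([k1, k2, p1, p2, k3] as OpenCV has them; the pictures are not rectified), "xyz" and "attitude" of the camera in the world. Camera axes: x right, y up, looking along -z (the intrinsics and any distortion apply to the point x, -y, -z); pixel columns grow to the right and rows downward; lengths in m; the calibration is good to about 2 mm. A picture is of the moment at which its call begins.
- workorder.close_job(): hands the job in, once; it reports no verdict.
The state is a dict: "time": time; "joint_positions": joint angles; "qd": joint speeds; "joint_torque": joint torques, N m; "position": TCP position; "tool_rot": TCP orientation; "ft_force": force on the tool from outside, world axes, zero at the start; "torque": the same for the moment, N m; "grip_width": opening from 0.0 (shut) to 1.0 (fully open).
Only numpy, scipy, OpenCV 4.12 (cv2) and the standard library are available. Lean on these libraries where they do the work, as an engineer would, in place of code of your own. Each camera call takes 0.05 s, during which the arm holds its last target.

## Working session

There is one attempt and no reset: what is moved stays moved. The work goes in short steps, Python scripts to look and compute and a shell command to move; the robot and the scene stay as the last step left them, time stands still between calls to the robot, and variables do not carry over. Pictures are saved under pics/ and viewed, and the job is handed in when it is done.

```bash
ls; mkdir -p pics; cat > h.py <<'E'
import numpy as np, cv2
from scipy.spatial.transform import Rotation as R
from bench import telemetry, viewer
def grab(n):
    d=viewer.get_image(n); np.savez('pics/%s.npz'%n, **{k:np.array(v) for k,v in d.items()}); return d
def load(n): return dict(np.load('pics/%s.npz'%n))
def rot(a):
    a=np.array(a,float)
    if a.shape==(3,3): return a
    if a.size==4: return R.from_quat(a).as_matrix()
    return R.from_rotvec(a.ravel()).as_matrix()
def p2w(d,u,v,z=None,plane=None):
    n=cv2.undistortPoints(np.array([[[u,v]]],float),d['K'],d['dist_coeffs'])[0,0]
    M=rot(d['attitude']); c=np.array(d['xyz'],float)
    ray=M@np.array([n[0],-n[1],-1.0])
    if plane is not None: return c+ray*(plane-c[2])/ray[2]
    if z is None: z=float(d['z_map'][int(round(v)),int(round(u))])
    return c+ray*z
def w2p(d,P):
    M=rot(d['attitude']); q=M.T@(np.array(P,float)-np.array(d['xyz']))
    q=np.array([q[0],-q[1],-q[2]])
    return cv2.projectPoints(q.reshape(1,1,3),np.zeros(3),np.zeros(3),d['K'],d['dist_coeffs'])[0].ravel()
def cloud(d):
    z=d['z_map']; h,w=z.shape; uu,vv=np.meshgrid(np.arange(w),np.arange(h))
    n=cv2.undistortPoints(np.stack([uu,vv],-1).reshape(-1,1,2).astype(float),d['K'],d['dist_coeffs']).reshape(h,w,2)
    q=np.stack([n[...,0]*z,-n[...,1]*z,-z],-1)
    return q@rot(d['attitude']).T+np.array(d['xyz'])
def crop(d,u0,v0,u1,v1,s,name):
    im=d['pixels'][v0:v1,u0:u1,::-1]; im=cv2.resize(np.ascontiguousarray(im),None,fx=s,fy=s,interpolation=cv2.INTER_CUBIC)
    cv2.imwrite('pics/'+name,im)
E
python3 - <<'E'
from h import *
print(telemetry.get_state())
for n in('scene','top','wrist'):
    d=grab(n); crop(d,0,0,640,400,1.25,n+'0.png'); print(n,d['K'],d['dist_coeffs'],d['xyz'],d['attitude'])
E
```

```text
pics
{'time': 0.0, 'joint_positions': array([-1.26687845,  0.3218394 , -0.07009425,  1.45168298,  0.0225792 ,
        1.37081409, -0.05689185]), 'qd': array([-2.91907710e-04,  2.34480801e-03, -6.61291026e-04, -8.02978978e-04,
       -5.72855813e-04, -8.97598470e-04,  5.69797811e-05]), 'joint_torque': array([ 2.02785754e-04, -4.91298723e+01, -4.03709309e-01, -3.12526274e+01,
       -6.38604281e-02,  4.39344859e-02,  1.85213853e-04]), 'position': array([0.18562939, 0.6223394 , 0.22144694]), 'tool_rot': array([-0.99437741,  1.33402238,  0.99233337]), 'ft_force': array([-0.95216322,  0.452097  , -0.44641538]), 'torque': array([ 0.01951833, -0.00143807, -0.02255651]), 'grip_width': 0.9991303264489662}
scene [[442.99144816   0.         322.85409141]
 [  0.         442.99144816 199.12494821]
 [  0.           0.           1.        ]] [-0.09626184  0.          0.          0.          0.        ] [ 1.13830391 -0.43056789  1.03135239] [0.59398414 0.29303762 0.84165459]
top [[378.42893206   0.         319.49593321]
 [  0.         378.42893206 195.17280801]
 [  0.           0.           1.        ]] [-0.0064776  0.         0.         0.         0.       ] [ 0.43099224 -0.0129032   0.87590746] [ 0.15440858 -0.10331785 -1.55184417]
wrist [[296.20215408   0.         322.10542532]
 [  0.         296.20215408 199.27686222]
 [  0.           0.           1.        ]] [-0.03997492  0.          0.          0.          0.        ] [0.11645895 0.64369092 0.38400355] [-0.23286393 -0.1732236   1.27202171]
```

View pics/top0.png

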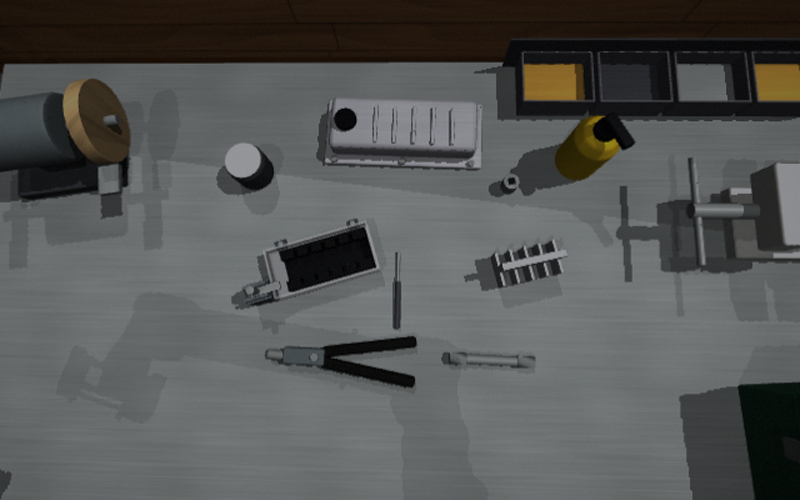

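View pics/scene0.png

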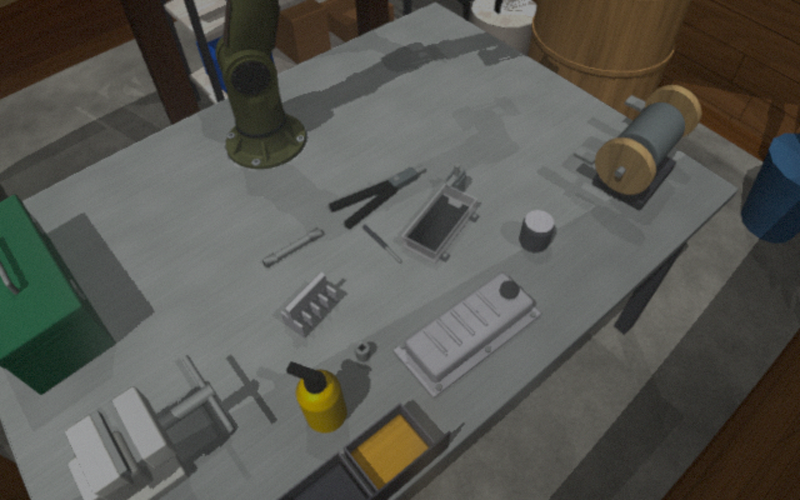

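View pics/wrist0.png

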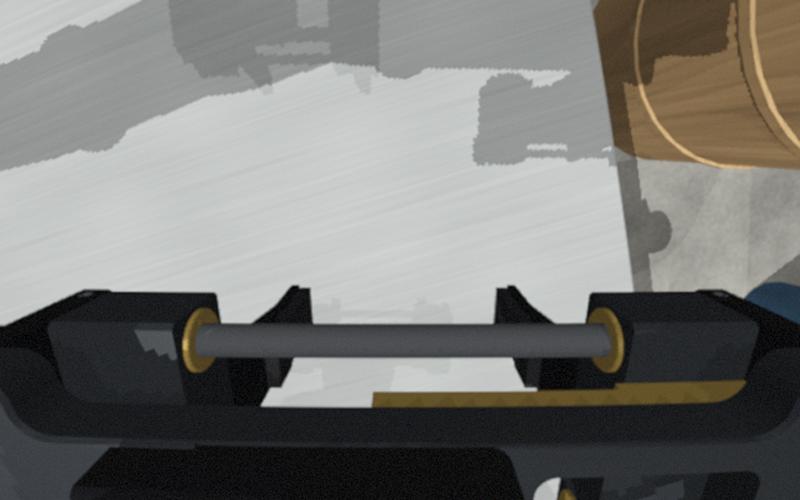

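The top view shows the comb at about px (530,262)/1.25, the bin at (322,260)/1.25 with its bolt bracket at the left (258,290)/1.25, the punch at (398,290)/1.25, and the socket at (510,183)/1.25. I'll enlarge these next.

```bash
python3 - <<'E'
from h import *
d=load('top'); crop(d,180,165,320,255,5.7,'topbin.png'); crop(d,360,125,480,225,6,'topcomb.png')
s=load('scene'); crop(s,310,125,390,215,6.5,'scbin.png'); crop(s,215,210,290,275,8,'sccomb.png')
C=cloud(d)
for u,v in [(320,300),(500,250),(250,200),(264,205),(424,208),(206,233),(318,232),(408,146)]: print(u,v,C[v,u].round(4))
E
```

```text
320 300 [0.3394 0.0112 0.0168]
500 250 [ 0.4555 -0.3943 -0.0013]
250 200 [0.5582 0.1741 0.0295]
264 205 [0.5499 0.1454 0.009 ]
424 208 [ 0.5375 -0.2047  0.0861]
206 233 [0.479  0.2552 0.0748]
318 232 [0.4892 0.0186 0.0101]
408 146 [ 0.6859 -0.1841  0.0381]
```

View pics/topbin.png

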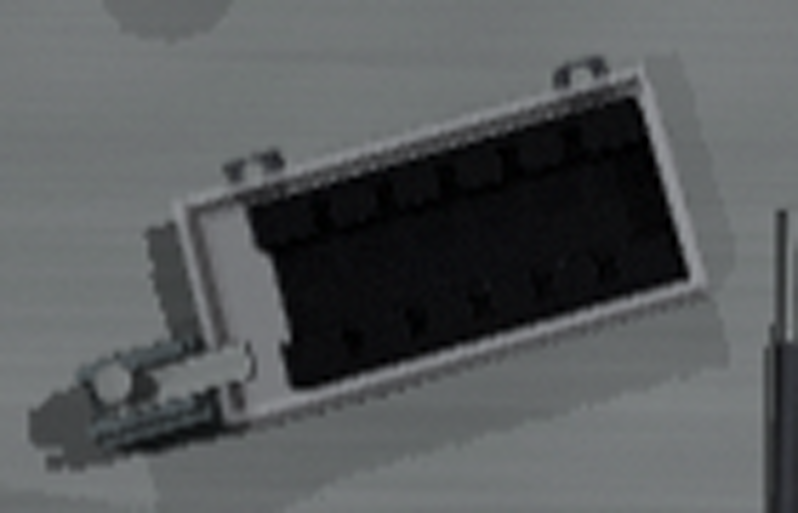

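View pics/topcomb.png

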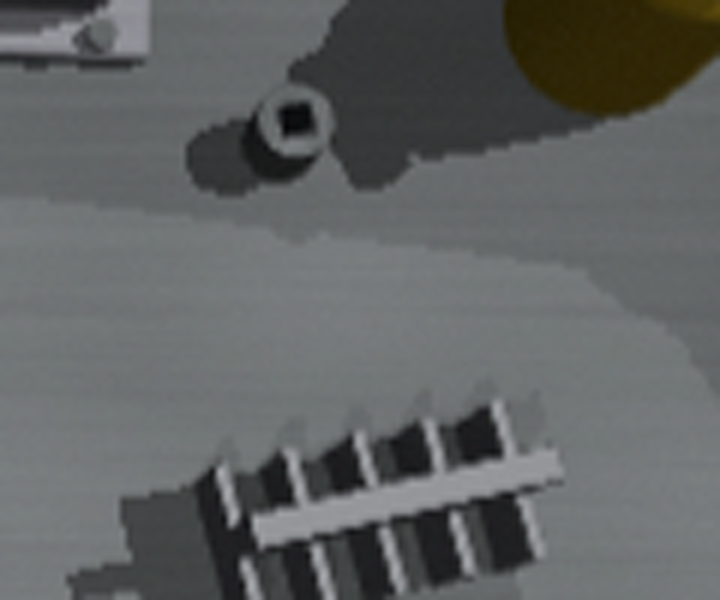

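View pics/scbin.png

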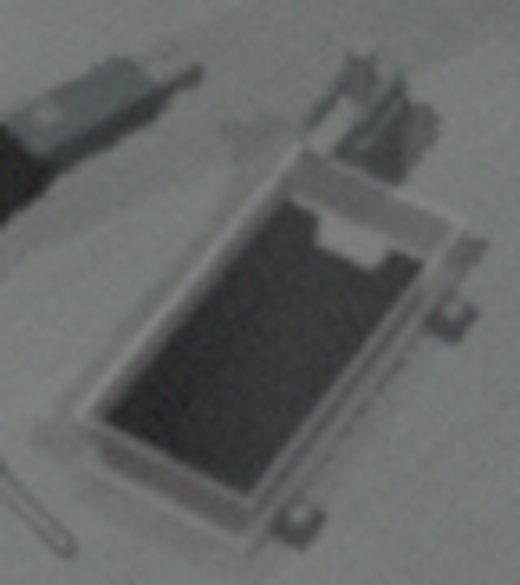

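View pics/sccomb.png

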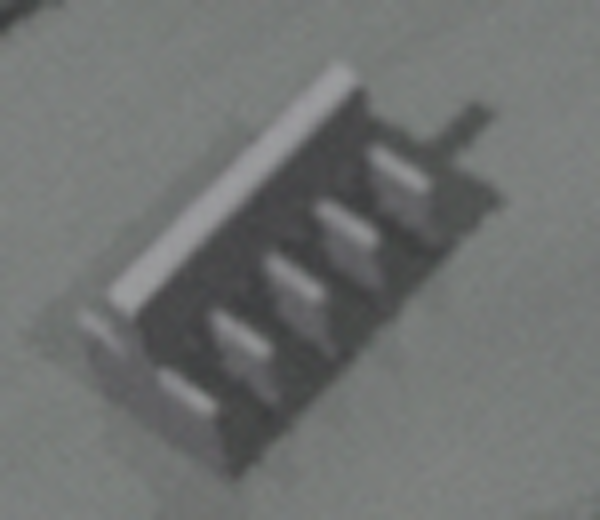

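Top crop: bin rim corners are at crop px (180,205), (645,68), (705,280) and (225,425). The rack is clearly shifted toward the end away from the bolt. The comb's spine top runs from (250,530) to (560,465).

```bash
python3 - <<'E'
from h import *
d=load('top')
def b(x,y,pl): return p2w(d,180+(x+.5)/5.7-.5,165+(y+.5)/5.7-.5,plane=pl)
def c(x,y,pl): return p2w(d,360+(x+.5)/6-.5,125+(y+.5)/6-.5,plane=pl)
cs=[b(*q,.04) for q in [(178,203),(643,68),(707,280),(228,427)]]
for q in cs: print(q.round(4))
ctr=np.mean(cs,0); ex=(cs[0]+cs[3]-cs[1]-cs[2]); yaw=np.arctan2(ex[1],ex[0]); print('bin',ctr,np.degrees(yaw),np.linalg.norm(ex)/2,np.linalg.norm(cs[0]-cs[3]))
ex=np.array([np.cos(yaw),np.sin(yaw)]); ey=np.array([-ex[1],ex[0]])
def loc(P): return np.array([(P[:2]-ctr[:2])@ex,(P[:2]-ctr[:2])@ey]).round(4)
print('post top',loc(b(112,382,.098)))
print('tongue end',loc(b(250,365,.0615)))
print('rack far left top corner',loc(b(248,207,.03)),loc(b(290,390,.03)),'right',loc(b(640,100,.03)),loc(b(690,275,.03)))
# slots upper row separators approx
for q in [(322,210),(385,195),(447,178),(509,160),(571,142),(352,338),(415,320),(480,300),(543,283),(605,265)]: print('slot',loc(b(*q,.03)),loc(b(*q,.008)))
e1=c(252,530,.088);e2=c(562,465,.088); print('comb',(e1+e2)/2,np.linalg.norm(e1-e2),np.degrees(np.arctan2(*(e1-e2)[:2][::-1])))
t=telemetry.get_state(); print(rot(t['tool_rot']))
w=load('wrist'); M=rot(t['tool_rot']); print('cam in tool',M.T@(w['xyz']-t['position'])); print(M.T@rot(w['attitude']))
P=cloud(d)
for nm,(u,v) in dict(punch=(318,232),punch2=(318,205),sock=(408,146)).items(): print(nm,p2w(d,u,v,plane=.005 if 'p' in nm else .036))
E
```

```text
[0.555  0.2608 0.04  ]
[0.6116 0.0778 0.04  ]
[0.5273 0.0502 0.04  ]
[0.4672 0.2355 0.04  ]
bin [0.54027323 0.15608407 0.04      ] 107.58023946144147 0.19316455572686 0.09139310701042555
post top [0.1189 0.0253]
tongue end [0.0781 0.0281]
rack far left top corner [ 0.0714 -0.0383] [0.0733 0.0374] right [-0.0911 -0.0345] [-0.0907  0.0392]
slot [ 0.0431 -0.0285] [ 0.0476 -0.0333]
slot [ 0.0173 -0.027 ] [ 0.0211 -0.0317]
slot [-0.0083 -0.0264] [-0.0052 -0.0311]
slot [-0.0341 -0.0262] [-0.0317 -0.031 ]
slot [-0.0599 -0.026 ] [-0.0581 -0.0308]
slot [0.0445 0.0246] [0.049  0.0212]
slot [0.0186 0.0249] [0.0225 0.0215]
slot [-0.0082  0.0247] [-0.0051  0.0213]
slot [-0.034   0.0254] [-0.0315  0.022 ]
slot [-0.0595  0.0256] [-0.0577  0.0222]
comb [ 0.53835252 -0.21134466  0.088     ] 0.11014600179486195 102.68127064998673
[[-3.12819554e-04 -9.58306709e-01  2.85741410e-01]
 [-1.40474540e-03  2.85741564e-01  9.58305685e-01]
 [-9.99998964e-01 -1.01617176e-04 -1.43556249e-03]]
cam in tool [-0.16228563  0.07237308  0.00030996]
[[-1.27974152e-03  2.67502942e-01 -9.63556194e-01]
 [-7.23463949e-04  9.63556483e-01  2.67503983e-01]
 [ 9.99998919e-01  1.03943412e-03 -1.03957450e-03]]
punch [0.48954855 0.0187703  0.005     ]
punch2 [0.55214938 0.01991032 0.005     ]
sock [ 0.68656893 -0.18449435  0.036     ]
```

The rack sits about 8–9 mm toward bin −x. On the way to the comb I'll stop over the bin for a closer wrist view.

```bash
python3 -m creep '[{"fingers":1,"x":0,"y":-0.4,"z":-0.3,"twist":0.5},{"fingers":1,"x":0,"y":-1.1,"z":-0.85,"twist":1.2},{"fingers":1,"x":0,"y":-1.8,"z":-1.4,"twist":2},{"fingers":1,"x":0,"y":-2.5,"z":-2,"twist":2.6},{"fingers":1,"x":0,"y":-3.25,"z":-2.6,"twist":3.3},{"fingers":1,"x":0,"y":-4,"z":-3.2,"twist":4},{"fingers":1,"x":0,"y":-4.8,"z":-3.8,"twist":4.8},{"fingers":1,"x":0,"y":-5.5,"z":-4.4,"twist":5.4},{"fingers":1,"x":0,"y":-6.3,"z":-5,"twist":6},{"fingers":1,"x":0,"y":-7,"z":-5.6,"twist":6.7},{"fingers":1,"x":0,"y":-7.8,"z":-6.2,"twist":7.3},{"fingers":1,"x":0,"y":-8.5,"z":-6.8,"twist":8},{"fingers":1,"x":0,"y":-9.3,"z":-7.4,"twist":8.7},{"fingers":1,"x":0,"y":-10,"z":-8,"twist":9.4},{"fingers":1,"x":0,"y":-10.8,"z":-8.6,"twist":10},{"fingers":1,"x":0,"y":-11.5,"z":-9.2,"twist":10.6},{"fingers":1,"x":0,"y":-12.2,"z":-9.8,"twist":11},{"fingers":1,"x":0,"y":-12.7,"z":-10.15,"twist":11.16},{"fingers":1,"x":0,"y":-12.93,"z":-10.31,"twist":11.16},{"fingers":1,"x":0,"y":-12.93,"z":-10.31,"twist":11.16}]'
python3 - <<'E'
from h import *
t=telemetry.get_state(); print(t['time'],t['position'],t['ft_force'],np.degrees(np.arctan2(*rot(t['tool_rot'])[:2,2][::-1])))
d=grab('wrist'); crop(d,0,0,640,400,1.25,'w1.png')
E
```

```text
time: 1.82
position: [0.5645, 0.077, 0.2223]
tool_rot: [-0.239, 1.558, 0.236]
ft_force: [-0.4, 0.2, 0.3]
grip_width: 1.003
1.8167 [0.56449525 0.07698438 0.22227216] [-0.41974313  0.1690925   0.32475093] 17.338634353459483
```

View pics/w1.png

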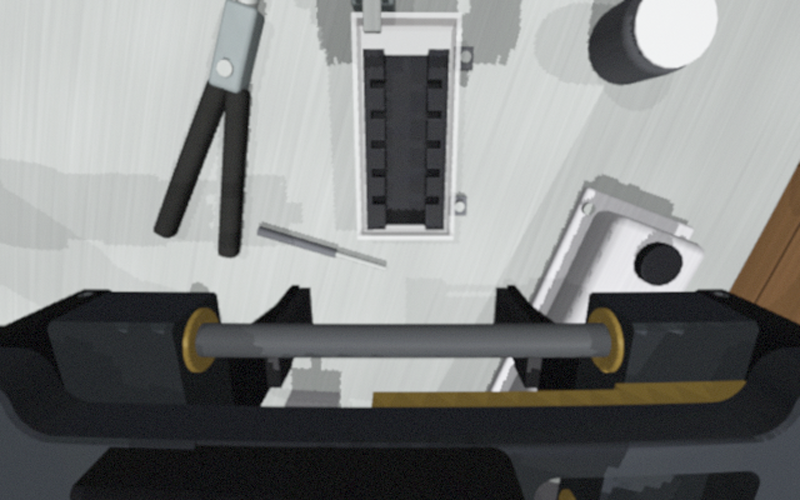

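The wrist view shows the bin upright, with its rim at about (358–462, 12–238) and the rack's slots visible. I'll enlarge that area.

```bash
python3 - <<'E'
from h import *
d=load('wrist'); crop(d,275,0,385,100,6,'w1a.png'); crop(d,275,95,385,195,6,'w1b.png')
E
```

```text
(no output)
```

View pics/w1a.png

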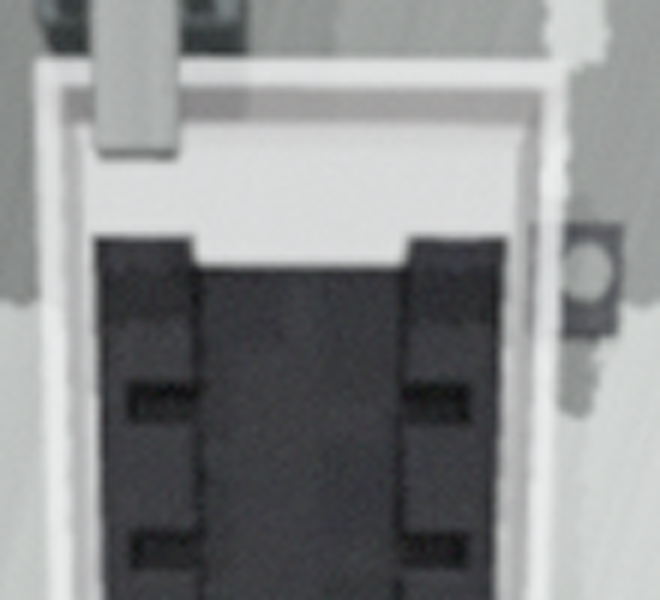

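View pics/w1b.png

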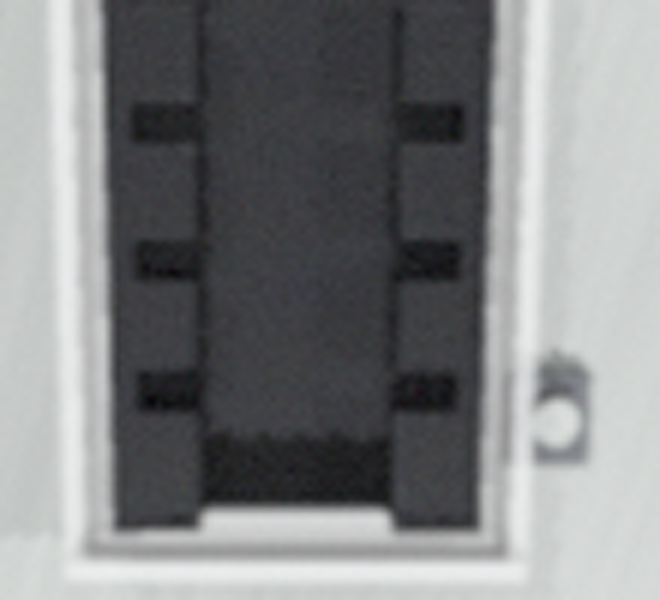

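In crop a, slot 1 spans rows 381–424 and slot 2 is centred at 549. In crop b, slots 3–5 are centred at rows 123, 260 and 392. The outer rim corners are at (35,58) and (570,58) in crop a, and (68,580) and (525,580) in crop b.

```bash
python3 - <<'E'
from h import *
d=load('wrist')
def a(x,y,pl): return p2w(d,275+(x+.5)/6-.5,(y+.5)/6-.5,plane=pl)
def b(x,y,pl): return p2w(d,275+(x+.5)/6-.5,95+(y+.5)/6-.5,plane=pl)
cs=[a(35,58,.04),a(570,58,.04),b(68,580,.04),b(525,580,.04)]
for q in cs: print(q.round(4))
ctr=np.mean(cs,0); e=cs[0]+cs[1]-cs[2]-cs[3]; yaw=np.arctan2(e[1],e[0])
print('ctr',ctr.round(4),np.degrees(yaw),np.linalg.norm(e)/2,np.linalg.norm(cs[0]-cs[1]),np.linalg.norm(cs[2]-cs[3]))
ex=np.array([np.cos(yaw),np.sin(yaw)]); ey=np.array([-ex[1],ex[0]])
loc=lambda P:np.array([(P[:2]-ctr[:2])@ex,(P[:2]-ctr[:2])@ey])
ww=[]
L=[]
for f,l,r,y0 in [(a,127,470,402),(a,130,468,549),(b,132,463,123),(b,136,460,260),(b,138,457,392)]:
    p,q=f(l,y0,.03),f(r,y0,.03); m=(p+q)/2; ww.append(m); print('slot',loc(m).round(4),np.linalg.norm(p-q).round(4),m.round(4))
ww=np.array(ww); off=ww.mean(0); k=(ww[0]-ww[4])
print('rack centre',off.round(4),loc(off).round(4),'yaw',np.degrees(np.arctan2(k[1],k[0])),np.linalg.norm(k)/4)
print('tongue',loc(a(138,153,.0585)))
t=load('top')
print(w2p(t,[*off[:2],.03]), )
E
```

```text
[0.4697 0.2389 0.04  ]
[0.5583 0.2665 0.04  ]
[0.5277 0.0525 0.04  ]
[0.6149 0.0796 0.04  ]
ctr [0.5427 0.1594 0.04  ] 107.07982937345372 0.1952732128006765 0.0928035681944894 0.09134728343517824
slot [0.0429 0.0003] 0.0637 [0.5297 0.2003 0.03  ]
slot [0.0169 0.0001] 0.0639 [0.5376 0.1755 0.03  ]
slot [-0.0094  0.0002] 0.0637 [0.5452 0.1503 0.03  ]
slot [-0.0354 -0.    ] 0.0636 [0.5531 0.1255 0.03  ]
slot [-0.0614 -0.0001] 0.0638 [0.5608 0.1007 0.03  ]
rack centre [0.5453 0.1505 0.03  ] [-0.0093  0.0001] yaw 107.29306512915925 0.026086813935180475
tongue [0.07722513 0.02733968]
[260.04212852 205.72223206]
```

```bash
python3 -m creep '[{"fingers":1,"x":0,"y":-0.4,"z":-0.15,"twist":0.1},{"fingers":1,"x":0,"y":-1.1,"z":-0.4,"twist":0.2},{"fingers":1,"x":0,"y":-2,"z":-0.7,"twist":0.3},{"fingers":1,"x":0,"y":-2.9,"z":-1,"twist":0.4},{"fingers":1,"x":0,"y":-3.8,"z":-1.3,"twist":0.5},{"fingers":1,"x":0,"y":-4.7,"z":-1.6,"twist":0.6},{"fingers":1,"x":0,"y":-5.6,"z":-1.9,"twist":0.7},{"fingers":1,"x":0,"y":-6.5,"z":-2.2,"twist":0.8},{"fingers":1,"x":0,"y":-7.4,"z":-2.5,"twist":0.9},{"fingers":1,"x":0,"y":-8.1,"z":-2.75,"twist":0.93},{"fingers":1,"x":0,"y":-8.5,"z":-2.9,"twist":0.93},{"fingers":1,"x":0,"y":-8.67,"z":-2.93,"twist":0.93},{"fingers":1,"x":0,"y":-8.67,"z":-2.93,"twist":0.93}]'
python3 - <<'E'
from h import *
t=telemetry.get_state(); print(t['time'],t['position'],np.degrees(np.arctan2(*rot(t['tool_rot'])[:2,2][::-1])))
d=grab('wrist'); crop(d,0,0,640,400,1.25,'w2.png'); crop(d,270,20,400,170,4,'w2a.png')
E
```

```text
time: 2.95
position: [0.5564, -0.2863, 0.2223]
tool_rot: [-0.176, 1.564, 0.177]
ft_force: [-0.6, -0.0, -0.0]
grip_width: 1.002
2.95 [ 0.5563536  -0.28625982  0.22233717] 12.899941706438742
```

View pics/w2.png

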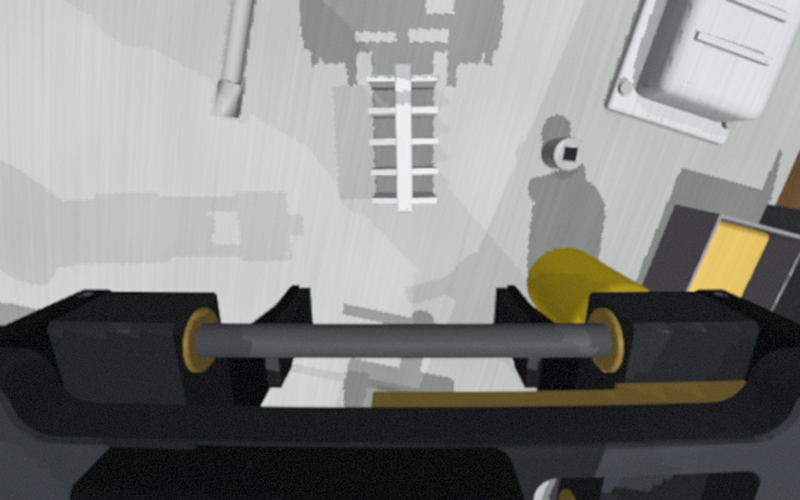

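View pics/w2a.png

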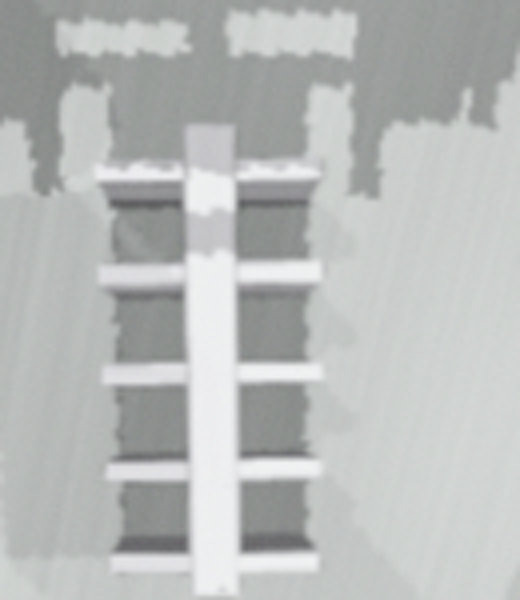

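Crop w2a: the spine top runs from row 125 (cols 186–235) to row 595 (cols 193–238). The tooth tops are centred at rows 173, 272, 373, 469 and 562. I'll compute the comb pose and the dispenser clearance.

```bash
python3 - <<'E'
from h import *
d=load('wrist')
a=lambda x,y,pl: p2w(d,270+(x+.5)/4-.5,20+(y+.5)/4-.5,plane=pl)
p=(a(186,125,.088)+a(235,125,.088))/2; q=(a(193,595,.088)+a(238,595,.088))/2
m=(p+q)/2; yaw=np.arctan2(*(p-q)[:2][::-1]); print('spine',m.round(4),np.linalg.norm(p-q),np.degrees(yaw))
T=[(a(l,y,.048)+a(r,y,.048))/2 for l,r,y in [(97,320,172),(99,322,273),(103,323,373),(107,322,469),(111,319,562)]]
T=np.array(T); print('teeth',T.round(4),T.mean(0).round(4),np.degrees(np.arctan2(*(T[0]-T[4])[:2][::-1])),np.linalg.norm(T[0]-T[4]))
t=telemetry.get_state(); M=rot(t['tool_rot'])
for c in (m,T.mean(0)): 
    dl=np.array([c[0],c[1],.053])-t['position']; print('tool delta units',(M.T@dl/.04).round(3))
tp=load('top'); C=cloud(tp); 
msk=(C[...,2]>.1)&(C[...,0]>.5)&(C[...,0]<.8)&(C[...,1]<-.15)&(C[...,1]>-.45)
P=C[msk]; print('disp',np.percentile(P,[1,50,99],axis=0))
E
```

```text
spine [ 0.5407 -0.2095  0.088 ] 0.10947797627394842 103.52562194432188
teeth [[ 0.5281 -0.1597  0.048 ]
 [ 0.5343 -0.1843  0.048 ]
 [ 0.5407 -0.2095  0.048 ]
 [ 0.5469 -0.2346  0.048 ]
 [ 0.5529 -0.2599  0.048 ]] [ 0.5406 -0.2096  0.048 ] 103.86854819708057 0.10328220749707008
tool delta units [4.235 1.91  0.023]
tool delta units [4.235 1.908 0.021]
disp [[ 0.7016391  -0.34253355  0.1012514 ]
 [ 0.7262208  -0.30741641  0.13730256]
 [ 0.77104768 -0.27672799  0.18455035]]
```

```bash
python3 -m creep '[{"fingers":1,"x":0.2,"y":0.6,"z":0.01,"twist":-0.1},{"fingers":1,"x":0.5,"y":1.4,"z":0.02,"twist":-0.16},{"fingers":1,"x":0.8,"y":1.9,"z":0.02,"twist":-0.16},{"fingers":1,"x":1.5,"y":1.91,"z":0.02,"twist":-0.16},{"fingers":1,"x":2.2,"y":1.91,"z":0.02,"twist":-0.16},{"fingers":1,"x":2.9,"y":1.91,"z":0.02,"twist":-0.16},{"fingers":1,"x":3.5,"y":1.91,"z":0.02,"twist":-0.16},{"fingers":1,"x":3.9,"y":1.91,"z":0.02,"twist":-0.16},{"fingers":1,"x":4.1,"y":1.91,"z":0.02,"twist":-0.16},{"fingers":1,"x":4.2,"y":1.91,"z":0.02,"twist":-0.16},{"fingers":1,"x":4.2,"y":1.91,"z":0.02,"twist":-0.16},{"fingers":1,"x":4.2,"y":1.91,"z":0.02,"twist":-0.16}]'
```

```text
time: 4.0
position: [0.5413, -0.2108, 0.0556]
tool_rot: [-0.189, 1.561, 0.189]
ft_force: [-0.2, -0.6, 0.4]
grip_width: 1.001
```

```bash
python3 -m creep '[{"fingers":0.5,"x":0,"y":0,"z":0,"twist":0},{"fingers":0.3,"x":0,"y":0,"z":0,"twist":0},{"fingers":0.2,"x":0,"y":0,"z":0,"twist":0},{"fingers":0.05,"x":0,"y":0,"z":0,"twist":0},{"fingers":0.05,"x":0,"y":0,"z":0,"twist":0},{"fingers":0.05,"x":0,"y":0,"z":0,"twist":0},{"fingers":0.05,"x":0,"y":0,"z":0,"twist":0},{"fingers":0.05,"x":0,"y":0,"z":0,"twist":0},{"fingers":0.05,"x":0,"y":0,"z":0,"twist":0},{"fingers":0.05,"x":0,"y":0,"z":0,"twist":0},{"fingers":0.05,"x":0,"y":0,"z":0,"twist":0},{"fingers":0.05,"x":0,"y":0,"z":0,"twist":0}]' 30
```

```text
time: 5.0
position: [0.5404, -0.2114, 0.0545]
tool_rot: [-0.188, 1.563, 0.188]
ft_force: [0.7, -0.4, 0.4]
grip_width: 0.172
```

```bash
python3 -m creep '[{"fingers":0.05,"x":0,"y":0,"z":0,"twist":0},{"fingers":0.05,"x":0,"y":0,"z":0,"twist":0},{"fingers":0.05,"x":-0.2,"y":0,"z":0,"twist":0},{"fingers":0.05,"x":-0.6,"y":0,"z":0,"twist":0},{"fingers":0.05,"x":-1.1,"y":0,"z":0,"twist":0},{"fingers":0.05,"x":-1.7,"y":0,"z":0,"twist":0},{"fingers":0.05,"x":-2.2,"y":0,"z":0,"twist":0},{"fingers":0.05,"x":-2.6,"y":0,"z":0,"twist":0},{"fingers":0.05,"x":-2.8,"y":0,"z":0,"twist":0},{"fingers":0.05,"x":-2.8,"y":0,"z":0,"twist":0},{"fingers":0.05,"x":-2.8,"y":0,"z":0,"twist":0}]'
python3 - <<'E'
from h import *
t=telemetry.get_state(); print(t['time'],t['position'],t['ft_force'],t['torque'],t['grip_width'],np.degrees(np.arctan2(*rot(t['tool_rot'])[:2,2][::-1])))
d=grab('wrist'); crop(d,160,60,480,300,2.5,'w3.png')
s=grab('scene'); crop(s,180,140,380,290,4,'s3.png')
E
```

```text
time: 5.92
position: [0.5401, -0.2112, 0.1661]
tool_rot: [-0.188, 1.563, 0.189]
ft_force: [-0.1, 0.1, -4.5]
grip_width: 0.135
5.9167 [ 0.54010331 -0.21119063  0.16613008] [-0.09395439  0.05989223 -4.45770836] [-0.05493742  0.02908351  0.03116457] 0.1351602493594982 13.753613912551357
```

View pics/w3.png

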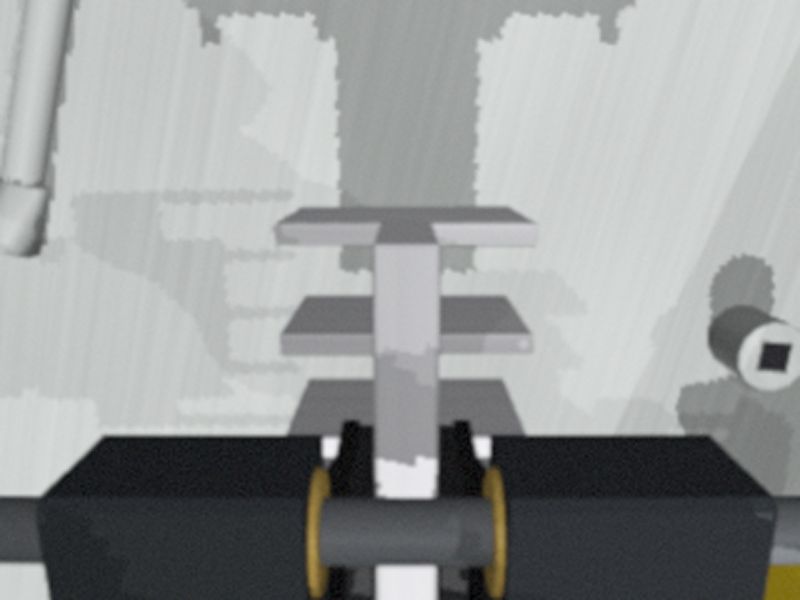

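View pics/s3.png

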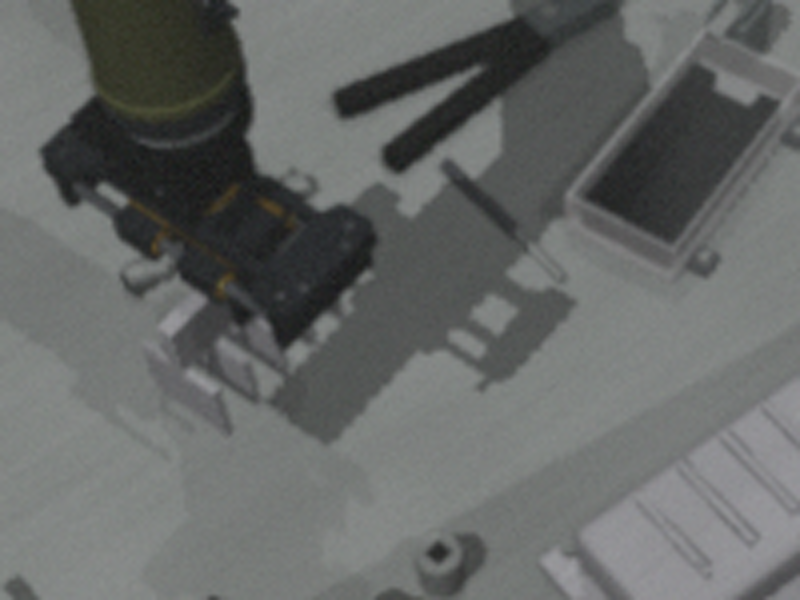

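The comb is held and level, with a grip of 0.135, about 12 mm. Tooth 1's top face is at crop rows 222–243. I'll check the in-hand offset along the spine and work out the move.

```bash
python3 - <<'E'
from h import *
d=load('wrist'); t=telemetry.get_state(); M=rot(t['tool_rot']); P=t['position']
for off in (0,.0018,.004):
  for nm,xx,yy in [('spine end top',-.0335,.055),('t1 far',.0065,.0545),('t1 near',.0065,.0495),('t2 far',.0065,.0285),('t2 near',.0065,.0235)]:
    u,v=w2p(d,P+M@np.array([xx,yy+off,.02 if 't' in nm[0] else 0])); print(off,nm,((u+.5-160)*2.5).round(1),((v+.5-60)*2.5).round(1))
b=107.2; print(M.round(4))
tgt=np.array([.5453,.1505]); e=np.array([np.cos(np.radians(b)),np.sin(np.radians(b))]); tc=tgt-.0018*e
dl=np.array([*tc,P[2]])-P; print('move units',(M.T@dl/.04).round(3),'TCP target',tc)
E
```

```text
0 spine end top 398.1 249.6
0 t1 far 487.2 227.8
0 t1 near 486.6 249.6
0 t2 far 484.2 338.0
0 t2 near 483.6 358.2
0.0018 spine end top 398.1 239.3
0.0018 t1 far 487.4 219.8
0.0018 t1 near 486.9 241.8
0.0018 t2 far 484.4 330.7
0.0018 t2 near 483.8 351.0
0.004 spine end top 398.1 226.7
0.004 t1 far 487.7 210.0
0.004 t1 near 487.1 232.2
0.004 t2 far 484.7 321.6
0.004 t2 near 484.1 342.1
[[-2.500e-03 -2.377e-01  9.713e-01]
 [ 7.000e-04  9.713e-01  2.377e-01]
 [-1.000e+00  1.300e-03 -2.300e-03]]
move units [6.000e-03 8.697e+00 2.294e+00] TCP target [0.54583227 0.1487805 ]
```

The observed rows match an in-hand offset of about +1.5 mm along the spine. Now carrying the comb over the rack.

```bash
python3 -m creep '[{"fingers":0.05,"x":0,"y":0.3,"z":0.08,"twist":0},{"fingers":0.05,"x":0,"y":0.9,"z":0.25,"twist":-0.1},{"fingers":0.05,"x":0,"y":1.6,"z":0.42,"twist":-0.2},{"fingers":0.05,"x":0,"y":2.3,"z":0.6,"twist":-0.3},{"fingers":0.05,"x":0,"y":3.1,"z":0.8,"twist":-0.4},{"fingers":0.05,"x":0,"y":3.9,"z":1.0,"twist":-0.5},{"fingers":0.05,"x":0,"y":4.7,"z":1.2,"twist":-0.6},{"fingers":0.05,"x":0,"y":5.5,"z":1.4,"twist":-0.65},{"fingers":0.05,"x":0,"y":6.3,"z":1.6,"twist":-0.69},{"fingers":0.05,"x":0,"y":7,"z":1.8,"twist":-0.69},{"fingers":0.05,"x":0,"y":7.7,"z":2,"twist":-0.69},{"fingers":0.05,"x":0,"y":8.2,"z":2.15,"twist":-0.69},{"fingers":0.05,"x":0,"y":8.55,"z":2.25,"twist":-0.69},{"fingers":0.05,"x":0,"y":8.7,"z":2.276,"twist":-0.69},{"fingers":0.05,"x":0,"y":8.7,"z":2.276,"twist":-0.69},{"fingers":0.05,"x":0,"y":8.7,"z":2.276,"twist":-0.69}]'
python3 - <<'E'
from h import *
t=telemetry.get_state(); print(t['time'],t['position'],t['ft_force'],np.degrees(np.arctan2(*rot(t['tool_rot'])[:2,2][::-1])))
d=grab('wrist'); crop(d,240,0,400,240,2.5,'w4.png'); M=rot(t['tool_rot']); P=t['position']
tc=np.array([.5453,.1505])-.0016*np.array([-.2957,.9553])-.0007*np.array([.9553,.2957])
print('resid mm',(M.T@(np.array([*tc,P[2]])-P)*1000).round(2))
E
```

```text
time: 7.35
position: [0.546, 0.1465, 0.166]
tool_rot: [-0.236, 1.559, 0.233]
ft_force: [-0.6, -1.6, -3.6]
grip_width: 0.139
7.35 [0.54595727 0.14648202 0.166018  ] [-0.57775148 -1.60328081 -3.58981031] 17.122266052591815
resid mm [-0.    2.43 -0.14]
```

View pics/w4.png

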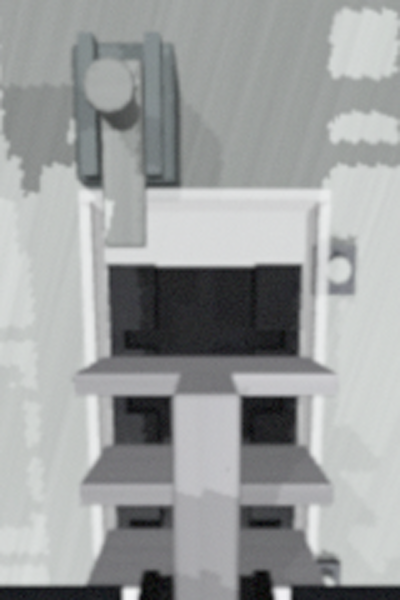

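```bash
python3 -m creep '[{"fingers":0.05,"x":0.2,"y":0,"z":0,"twist":0},{"fingers":0.05,"x":0.5,"y":0,"z":0,"twist":0},{"fingers":0.05,"x":0.9,"y":0,"z":0,"twist":0},{"fingers":0.05,"x":1.2,"y":0,"z":0,"twist":0},{"fingers":0.05,"x":1.45,"y":0,"z":0,"twist":0},{"fingers":0.05,"x":1.55,"y":0,"z":0,"twist":0},{"fingers":0.05,"x":1.6,"y":0,"z":0,"twist":0},{"fingers":0.05,"x":1.6,"y":0,"z":0,"twist":0},{"fingers":0.05,"x":1.6,"y":0,"z":0,"twist":0}]'
python3 - <<'E'
from h import *
t=telemetry.get_state(); print(t['time'],t['position'],t['ft_force'],np.degrees(np.arctan2(*rot(t['tool_rot'])[:2,2][::-1])))
M=rot(t['tool_rot']); P=t['position']
tc=np.array([.5453,.1505])-.0016*np.array([-.2957,.9553])-.0007*np.array([.9553,.2957])
print('resid mm',(M.T@(np.array([*tc,P[2]])-P)*1000).round(2))
d=grab('wrist'); crop(d,240,0,400,240,2.5,'w5.png');s=grab('scene'); crop(s,300,110,400,220,5.4,'s5.png')
E
```

```text
time: 8.15
position: [0.5466, 0.1483, 0.1031]
tool_rot: [-0.235, 1.557, 0.236]
ft_force: [-0.0, 0.7, -3.0]
grip_width: 0.136
8.15 [0.54659127 0.14833132 0.10306393] [-0.03762074  0.66741845 -3.00363547] 17.19667303657122
resid mm [-0.    0.85 -1.29]
```

View pics/w5.png

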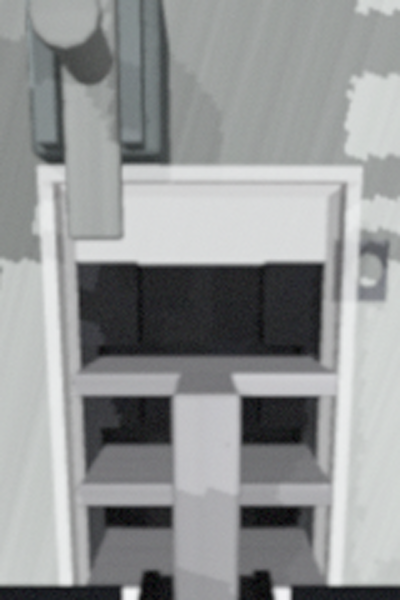

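View pics/s5.png

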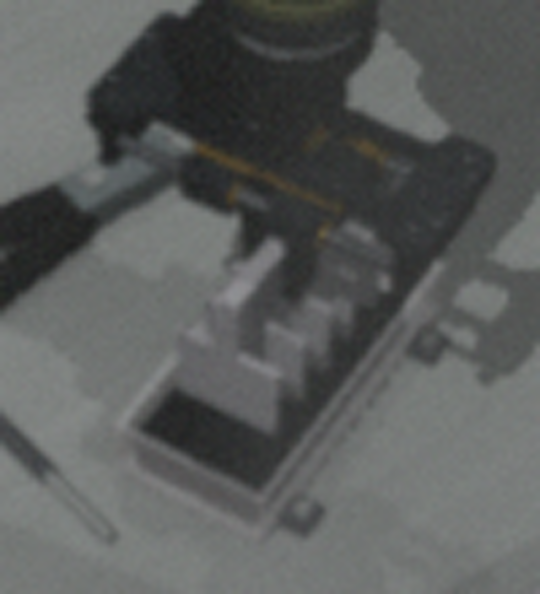

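The image agrees with the residual: the comb is about 1.5 mm too far toward +z, the right of the image. I'll correct that while lowering the tips to just above the ribs.

```bash
python3 -m creep '[{"fingers":0.05,"x":0.1,"y":0.015,"z":-0.02,"twist":0},{"fingers":0.05,"x":0.2,"y":0.02,"z":-0.035,"twist":0},{"fingers":0.05,"x":0.3,"y":0.02,"z":-0.035,"twist":0},{"fingers":0.05,"x":0.36,"y":0.02,"z":-0.035,"twist":0},{"fingers":0.05,"x":0.36,"y":0.02,"z":-0.035,"twist":0},{"fingers":0.05,"x":0.36,"y":0.02,"z":-0.035,"twist":0},{"fingers":0.05,"x":0.36,"y":0.02,"z":-0.035,"twist":0},{"fingers":0.05,"x":0.36,"y":0.02,"z":-0.035,"twist":0}]'
cat > st.py <<'E'
from h import *
t=telemetry.get_state(); print(round(t['time'],2),t['position'].round(4),'F',t['ft_force'].round(1),'yaw',np.degrees(np.arctan2(*rot(t['tool_rot'])[:2,2][::-1])).round(2),'grip',round(t['grip_width'],3))
M=rot(t['tool_rot']); P=t['position']
tc=np.array([.5453,.1505])-.0016*np.array([-.2957,.9553])-.0007*np.array([.9553,.2957])
print('resid mm',(M.T@(np.array([*tc,P[2]])-P)*1000).round(2),'tips z',(P[2]-.0545).round(4),'Ftool',(M.T@t['ft_force']).round(1))
E
python3 st.py
```

```text
time: 8.92
position: [0.5448, 0.1486, 0.0884]
tool_rot: [-0.235, 1.557, 0.236]
ft_force: [0.2, 0.2, -4.3]
grip_width: 0.137
8.92 [0.5448 0.1486 0.0884] F [ 0.2  0.2 -4.3] yaw 17.19 grip 0.137
resid mm [0.   0.05 0.38] tips z 0.0339 Ftool [4.3 0.2 0.3]
```

```bash
python3 -m creep '[{"fingers":0.05,"x":0.03,"y":0,"z":0,"twist":0},{"fingers":0.05,"x":0.06,"y":0,"z":0,"twist":0},{"fingers":0.05,"x":0.09,"y":0,"z":0,"twist":0},{"fingers":0.05,"x":0.11,"y":0,"z":0,"twist":0},{"fingers":0.05,"x":0.13,"y":0,"z":0,"twist":0},{"fingers":0.05,"x":0.13,"y":0,"z":0,"twist":0}]'; python3 st.py
```

```text
time: 9.42
position: [0.5444, 0.1485, 0.0827]
tool_rot: [-0.236, 1.558, 0.236]
ft_force: [-0.0, -0.3, -3.2]
grip_width: 0.135
9.42 [0.5444 0.1485 0.0827] F [-0.  -0.3 -3.2] yaw 17.2 grip 0.135
resid mm [-0.    0.01  0.78] tips z 0.0282 Ftool [ 3.2 -0.3 -0.1]
```

```bash
python3 -m creep '[{"fingers":0.05,"x":0.02,"y":0,"z":0.01,"twist":0},{"fingers":0.05,"x":0.04,"y":0,"z":0.01,"twist":0},{"fingers":0.05,"x":0.06,"y":0,"z":0.01,"twist":0},{"fingers":0.05,"x":0.08,"y":0,"z":0.01,"twist":0},{"fingers":0.05,"x":0.08,"y":0,"z":0.01,"twist":0}]'; python3 st.py
```

```text
time: 9.83
position: [0.5448, 0.1486, 0.0796]
tool_rot: [-0.236, 1.558, 0.235]
ft_force: [0.6, 0.1, -3.1]
grip_width: 0.138
9.83 [0.5448 0.1486 0.0796] F [ 0.6  0.1 -3.1] yaw 17.19 grip 0.138
resid mm [-0.    0.04  0.35] tips z 0.0251 Ftool [ 3.1 -0.1  0.7]
```

The tips are 5 mm below the rib tops with no extra force, so the teeth are in their slots. Continuing down gently.

```bash
python3 -m creep '[{"fingers":0.05,"x":0.03,"y":0,"z":0,"twist":0},{"fingers":0.05,"x":0.06,"y":0,"z":0,"twist":0},{"fingers":0.05,"x":0.1,"y":0,"z":0,"twist":0},{"fingers":0.05,"x":0.13,"y":0,"z":0,"twist":0},{"fingers":0.05,"x":0.16,"y":0,"z":0,"twist":0},{"fingers":0.05,"x":0.18,"y":0,"z":0,"twist":0},{"fingers":0.05,"x":0.18,"y":0,"z":0,"twist":0}]'; python3 st.py
```

```text
time: 10.42
position: [0.5447, 0.1486, 0.0723]
tool_rot: [-0.236, 1.558, 0.235]
ft_force: [0.1, 0.5, -3.7]
grip_width: 0.133
10.42 [0.5447 0.1486 0.0723] F [ 0.1  0.5 -3.7] yaw 17.2 grip 0.133
resid mm [-0.    0.02  0.39] tips z 0.0178 Ftool [3.7 0.4 0.2]
```

```bash
python3 -m creep '[{"fingers":0.05,"x":0.03,"y":0,"z":0,"twist":0},{"fingers":0.05,"x":0.06,"y":0,"z":0,"twist":0},{"fingers":0.05,"x":0.1,"y":0,"z":0,"twist":0},{"fingers":0.05,"x":0.13,"y":0,"z":0,"twist":0},{"fingers":0.05,"x":0.16,"y":0,"z":0,"twist":0},{"fingers":0.05,"x":0.19,"y":0,"z":0,"twist":0},{"fingers":0.05,"x":0.19,"y":0,"z":0,"twist":0}]'; python3 st.py
```

```text
time: 11.0
position: [0.5447, 0.1486, 0.0646]
tool_rot: [-0.236, 1.558, 0.235]
ft_force: [-0.7, -1.6, -4.2]
grip_width: 0.132
11.0 [0.5447 0.1486 0.0646] F [-0.7 -1.6 -4.2] yaw 17.2 grip 0.132
resid mm [-0.    0.03  0.43] tips z 0.0101 Ftool [ 4.2 -1.3 -1.2]
```

```bash
python3 -m creep '[{"fingers":0.05,"x":0.015,"y":0,"z":0,"twist":0},{"fingers":0.05,"x":0.03,"y":0,"z":0,"twist":0},{"fingers":0.05,"x":0.04,"y":0,"z":0,"twist":0},{"fingers":0.05,"x":0.04,"y":0,"z":0,"twist":0},{"fingers":0.05,"x":0.04,"y":0,"z":0,"twist":0}]'; python3 st.py
```

```text
time: 11.42
position: [0.5449, 0.1487, 0.0634]
tool_rot: [-0.236, 1.558, 0.236]
ft_force: [0.2, -0.6, -3.0]
grip_width: 0.131
11.42 [0.5449 0.1487 0.0634] F [ 0.2 -0.6 -3. ] yaw 17.2 grip 0.131
resid mm [ 0.   -0.    0.19] tips z 0.0089 Ftool [ 3.  -0.7  0. ]
```

```bash
python3 -m creep '[{"fingers":0.05,"x":0.01,"y":0,"z":0,"twist":0},{"fingers":0.05,"x":0.02,"y":0,"z":0,"twist":0},{"fingers":0.05,"x":0.02,"y":0,"z":0,"twist":0},{"fingers":0.05,"x":0.02,"y":0,"z":0,"twist":0}]'; python3 st.py
```

```text
time: 11.75
position: [0.5449, 0.1487, 0.0625]
tool_rot: [-0.236, 1.558, 0.236]
ft_force: [-0.4, -0.2, -4.4]
grip_width: 0.132
11.75 [0.5449 0.1487 0.0625] F [-0.4 -0.2 -4.4] yaw 17.19 grip 0.132
resid mm [-0.    0.03  0.27] tips z 0.008 Ftool [ 4.4 -0.1 -0.4]
```

The tips read 8 mm, which is home. Releasing.

```bash
python3 -m creep '[{"fingers":0.18,"x":0,"y":0,"z":0,"twist":0},{"fingers":0.22,"x":0,"y":0,"z":0,"twist":0},{"fingers":0.3,"x":0,"y":0,"z":0,"twist":0},{"fingers":0.4,"x":0,"y":0,"z":0,"twist":0},{"fingers":0.4,"x":0,"y":0,"z":0,"twist":0},{"fingers":0.4,"x":0,"y":0,"z":0,"twist":0},{"fingers":0.4,"x":0,"y":0,"z":0,"twist":0}]'; python3 st.py
```

```text
time: 12.33
position: [0.545, 0.1487, 0.0627]
tool_rot: [-0.235, 1.558, 0.236]
ft_force: [0.3, -0.5, -0.2]
grip_width: 0.388
12.33 [0.545  0.1487 0.0627] F [ 0.3 -0.5 -0.2] yaw 17.2 grip 0.388
resid mm [ 0.   -0.01  0.14] tips z 0.0082 Ftool [ 0.2 -0.6  0.1]
```

```bash
python3 -m creep '[{"fingers":0.4,"x":-0.1,"y":0,"z":0,"twist":0},{"fingers":0.4,"x":-0.4,"y":0,"z":0,"twist":0},{"fingers":0.4,"x":-0.9,"y":0,"z":0,"twist":0},{"fingers":0.4,"x":-1.5,"y":0,"z":0,"twist":0},{"fingers":0.3,"x":-2.1,"y":0,"z":0,"twist":0},{"fingers":0.2,"x":-2.7,"y":0,"z":0,"twist":0},{"fingers":0.1,"x":-3.1,"y":0,"z":0,"twist":0},{"fingers":0,"x":-3.2,"y":0,"z":0,"twist":0},{"fingers":0,"x":-3.2,"y":0,"z":0,"twist":0},{"fingers":0,"x":-3.2,"y":0,"z":0,"twist":0}]'; python3 st.py
python3 - <<'E'
from h import *
d=grab('wrist'); crop(d,240,0,400,240,2.5,'w6.png');s=grab('scene'); crop(s,300,110,400,220,5.4,'s6.png')
E
```

```text
time: 13.17
position: [0.5446, 0.1486, 0.1903]
tool_rot: [-0.236, 1.558, 0.236]
ft_force: [-1.2, -0.1, -0.1]
grip_width: 0.048
13.17 [0.5446 0.1486 0.1903] F [-1.2 -0.1 -0.1] yaw 17.2 grip 0.048
resid mm [-0.   -0.    0.56] tips z 0.1358 Ftool [ 0.1  0.3 -1.2]
```

View pics/w6.png

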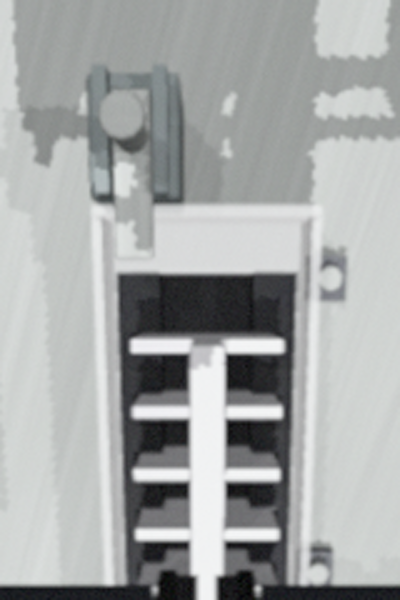

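View pics/s6.png

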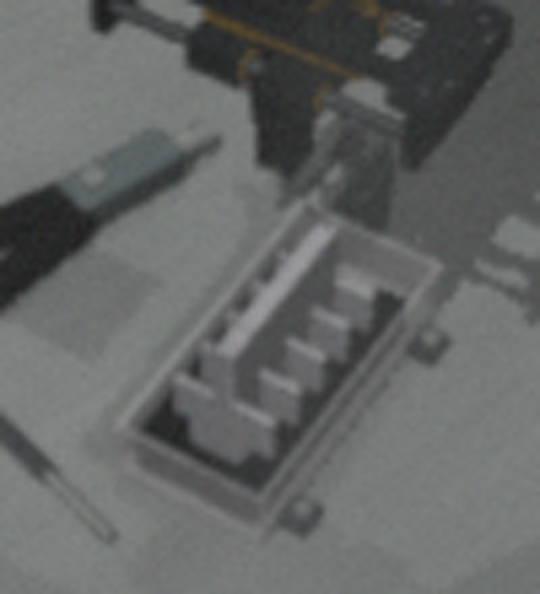

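The comb is seated with all five teeth in the rack and level. The post cap is at crop (124,113) in the wrist view. I'll measure the post and the spine height.

```bash
python3 - <<'E'
from h import *
d=load('wrist'); f=lambda x,y,pl=None: p2w(d,240+(x+.5)/2.5-.5,(y+.5)/2.5-.5,plane=pl)
post=f(124,113,.098); print('post',post.round(4),'depth says',f(124,113).round(4)); 
for y in (400,450,500,540): print('spine',f(207,y).round(4))
for y in (345,411,473,534): print('tooth',f(160,y).round(4),f(255,y).round(4))
a=np.radians(107.2); ex=np.array([np.cos(a),np.sin(a)]); ey=np.array([-ex[1],ex[0]])
c=np.array([.5427,.1594]); print('post loc',(post[:2]-c)@ex,(post[:2]-c)@ey)
t=telemetry.get_state(); M=rot(t['tool_rot']); P=t['position']
# nominal post centre using bin y=27 & measured x
pc=c+((post[:2]-c)@ex)*ex+.027*ey; print('post ctr',pc)
st=np.array([*(pc+.045*ex),.074]); print('start units',(M.T@(st-P)/.04).round(3))
E
```

```text
post [0.4828 0.2644 0.098 ] depth says [0.4829 0.2643 0.0985]
spine [0.5347 0.1851 0.0965]
spine [0.5399 0.1681 0.0955]
spine [0.5454 0.1505 0.0954]
spine [0.5498 0.1363 0.0964]
tooth [0.5123 0.1951 0.0555] [0.548  0.2061 0.0557]
tooth [0.5196 0.17   0.0558] [0.5561 0.1813 0.0561]
tooth [0.5268 0.1455 0.0563] [0.564  0.1571 0.0569]
tooth [0.5341 0.1205 0.0574] [0.5722 0.1321 0.0569]
post loc 0.11800555147298693 0.026182652807231355
post ctr [0.48201229 0.26414403]
start units [ 2.88   4.346 -0.618]
```

The spine top reads 0.096 m, so the comb is home. The bolt is about 2 mm in. Next I'll go beyond the post with shut fingers and come down.

```bash
python3 -m creep '[{"fingers":0,"x":0,"y":0.4,"z":-0.06,"twist":0},{"fingers":0,"x":0,"y":1.1,"z":-0.16,"twist":0},{"fingers":0,"x":0,"y":2,"z":-0.28,"twist":0},{"fingers":0,"x":0,"y":2.9,"z":-0.4,"twist":0},{"fingers":0,"x":0,"y":3.7,"z":-0.53,"twist":0},{"fingers":0,"x":0,"y":4.2,"z":-0.62,"twist":0},{"fingers":0,"x":0.2,"y":4.35,"z":-0.62,"twist":0},{"fingers":0,"x":0.7,"y":4.35,"z":-0.62,"twist":0},{"fingers":0,"x":1.3,"y":4.35,"z":-0.62,"twist":0},{"fingers":0,"x":1.9,"y":4.35,"z":-0.62,"twist":0},{"fingers":0,"x":2.4,"y":4.35,"z":-0.62,"twist":0},{"fingers":0,"x":2.75,"y":4.35,"z":-0.62,"twist":0},{"fingers":0,"x":2.88,"y":4.35,"z":-0.62,"twist":0},{"fingers":0,"x":2.88,"y":4.35,"z":-0.62,"twist":0},{"fingers":0,"x":2.88,"y":4.35,"z":-0.62,"twist":0}]'
cat > st2.py <<'E'
from h import *
a=np.radians(107.2); ex=np.array([np.cos(a),np.sin(a)]); ey=np.array([-ex[1],ex[0]]); c=np.array([.5427,.1594])
t=telemetry.get_state(); p=t['position'][:2]-c; F=t['ft_force']
print(round(t['time'],2),'TCP in bin x,y,z mm',(p@ex*1000).round(1),(p@ey*1000).round(1),(t['position'][2]*1000).round(1),'F bin',(F[:2]@ex).round(1),(F[:2]@ey).round(1),F[2].round(1),'grip',round(t['grip_width'],3))
E
python3 st2.py
```

```text
time: 14.52
position: [0.4701, 0.3069, 0.0752]
tool_rot: [-0.235, 1.558, 0.234]
ft_force: [0.6, -0.1, 0.4]
grip_width: 0.005
14.52 TCP in bin x,y,z mm 162.3 25.7 75.2 F bin -0.2 -0.6 0.4 grip 0.005
```

```bash
python3 -m creep '[{"fingers":0,"x":0,"y":-0.15,"z":0,"twist":0},{"fingers":0,"x":0,"y":-0.35,"z":0,"twist":0},{"fingers":0,"x":0,"y":-0.5,"z":0,"twist":0},{"fingers":0,"x":0,"y":-0.6,"z":0,"twist":0},{"fingers":0,"x":0,"y":-0.7,"z":0,"twist":0},{"fingers":0,"x":0,"y":-0.8,"z":0,"twist":0},{"fingers":0,"x":0,"y":-0.9,"z":0,"twist":0},{"fingers":0,"x":0,"y":-1,"z":0,"twist":0},{"fingers":0,"x":0,"y":-1.1,"z":0,"twist":0},{"fingers":0,"x":0,"y":-1.1,"z":0,"twist":0}]'; python3 st2.py
```

```text
time: 15.35
position: [0.4831, 0.2647, 0.0755]
tool_rot: [-0.235, 1.558, 0.235]
ft_force: [0.2, 0.5, 1.2]
grip_width: 0.005
15.35 TCP in bin x,y,z mm 118.2 25.8 75.5 F bin 0.4 -0.3 1.2 grip 0.005
```

```bash
python3 - <<'E'
from h import *
s=grab('scene'); crop(s,300,90,420,200,5.4,'s7.png'); t=grab('top'); crop(t,180,165,320,255,5.7,'t7.png'); d=grab('wrist'); crop(d,200,0,440,240,2.5,'w7.png')
E
```

```text
(no output)
```

View pics/s7.png

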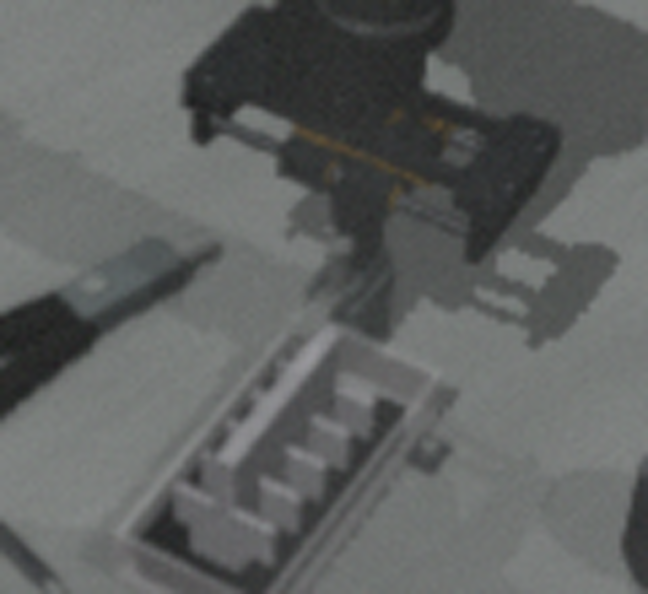

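View pics/t7.png

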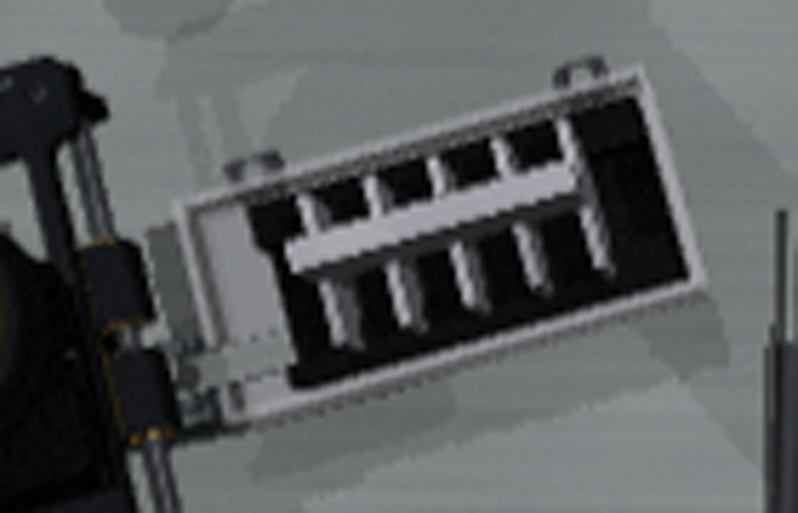

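The tongue end moved from crop column 250 to 295, about 18 mm in, and nothing is blocking it. I'll keep pushing.

```bash
python3 -m creep '[{"fingers":0,"x":0,"y":-0.1,"z":0,"twist":0},{"fingers":0,"x":0,"y":-0.2,"z":0,"twist":0},{"fingers":0,"x":0,"y":-0.3,"z":0,"twist":0},{"fingers":0,"x":0,"y":-0.4,"z":0,"twist":0},{"fingers":0,"x":0,"y":-0.5,"z":0,"twist":0},{"fingers":0,"x":0,"y":-0.55,"z":0,"twist":0},{"fingers":0,"x":0,"y":-0.55,"z":0,"twist":0}]'; python3 st2.py
```

```text
time: 16.08
position: [0.4894, 0.2435, 0.0753]
tool_rot: [-0.235, 1.558, 0.234]
ft_force: [0.2, 0.8, -0.9]
grip_width: 0.002
16.08 TCP in bin x,y,z mm 96.1 26.0 75.3 F bin 0.7 -0.4 -0.9 grip 0.002
```

Continuing in small steps until I feel the stop.

```bash
python3 -m creep '[{"fingers":0,"x":0,"y":-0.04,"z":0,"twist":0},{"fingers":0,"x":0,"y":-0.08,"z":0,"twist":0},{"fingers":0,"x":0,"y":-0.1,"z":0,"twist":0},{"fingers":0,"x":0,"y":-0.1,"z":0,"twist":0},{"fingers":0,"x":0,"y":-0.1,"z":0,"twist":0}]'; python3 st2.py
```

```text
time: 16.5
position: [0.4904, 0.2406, 0.0753]
tool_rot: [-0.236, 1.558, 0.235]
ft_force: [-0.9, 1.3, -0.7]
grip_width: 0.004
16.5 TCP in bin x,y,z mm 93.0 26.0 75.3 F bin 1.5 0.5 -0.7 grip 0.004
```

```bash
python3 -m creep '[{"fingers":0,"x":0,"y":-0.02,"z":0,"twist":0},{"fingers":0,"x":0,"y":-0.04,"z":0,"twist":0},{"fingers":0,"x":0,"y":-0.04,"z":0,"twist":0},{"fingers":0,"x":0,"y":-0.04,"z":0,"twist":0}]'; python3 st2.py;  python3 -m creep '[{"fingers":0,"x":0,"y":-0.02,"z":0,"twist":0},{"fingers":0,"x":0,"y":-0.04,"z":0,"twist":0},{"fingers":0,"x":0,"y":-0.04,"z":0,"twist":0},{"fingers":0,"x":0,"y":-0.04,"z":0,"twist":0}]'; python3 st2.py
```

```text
time: 16.83
position: [0.4908, 0.2393, 0.0754]
tool_rot: [-0.236, 1.558, 0.236]
ft_force: [-1.7, 3.0, -0.2]
grip_width: 0.006
16.83 TCP in bin x,y,z mm 91.7 25.9 75.4 F bin 3.4 0.7 -0.2 grip 0.006
time: 17.17
position: [0.4909, 0.239, 0.0754]
tool_rot: [-0.235, 1.558, 0.238]
ft_force: [-3.0, 5.1, -1.3]
grip_width: 0.003
17.17 TCP in bin x,y,z mm 91.4 25.9 75.4 F bin 5.8 1.4 -1.3 grip 0.003
```

```bash
python3 -m creep '[{"fingers":0,"x":0,"y":-0.03,"z":0,"twist":0},{"fingers":0,"x":0,"y":-0.06,"z":0,"twist":0},{"fingers":0,"x":0,"y":-0.06,"z":0,"twist":0},{"fingers":0,"x":0,"y":-0.06,"z":0,"twist":0}]'; python3 st2.py
```

```text
time: 17.5
position: [0.491, 0.2388, 0.0755]
tool_rot: [-0.234, 1.558, 0.241]
ft_force: [-3.2, 8.4, -2.0]
grip_width: 0.004
17.5 TCP in bin x,y,z mm 91.2 26.0 75.5 F bin 8.9 0.6 -2.0 grip 0.004
```

Hard stop: the force rises to 9 N with no travel. Backing off along +x, then up and clear.

```bash
python3 -m creep '[{"fingers":0,"x":0,"y":0.1,"z":0,"twist":0},{"fingers":0,"x":0,"y":0.3,"z":0,"twist":0},{"fingers":0,"x":0,"y":0.6,"z":0,"twist":0},{"fingers":0,"x":0,"y":1,"z":0,"twist":0},{"fingers":0,"x":-0.2,"y":1.2,"z":0,"twist":0},{"fingers":0,"x":-0.7,"y":1.4,"z":0,"twist":0},{"fingers":0,"x":-1.3,"y":1.6,"z":0,"twist":0},{"fingers":0,"x":-2,"y":1.8,"z":0,"twist":0},{"fingers":0,"x":-2.7,"y":1.6,"z":0,"twist":0},{"fingers":0,"x":-3.1,"y":1,"z":0,"twist":0},{"fingers":0,"x":-3.2,"y":0.2,"z":0.1,"twist":0},{"fingers":0,"x":-3.2,"y":-0.6,"z":0.3,"twist":0},{"fingers":0,"x":-3.2,"y":-1.4,"z":0.5,"twist":0},{"fingers":0,"x":-3.2,"y":-1.8,"z":0.5,"twist":0},{"fingers":0,"x":-3.2,"y":-1.8,"z":0.5,"twist":0},{"fingers":0,"x":-3.2,"y":-1.8,"z":0.5,"twist":0}]'; python3 st2.py
python3 - <<'E'
from h import *
d=grab('wrist'); crop(d,200,0,440,240,2.5,'w8.png'); s=grab('scene'); crop(s,0,0,640,400,1.25,'s8.png')
E
```

```text
time: 18.83
position: [0.533, 0.1715, 0.204]
tool_rot: [-0.233, 1.557, 0.233]
ft_force: [1.0, 0.4, 0.5]
grip_width: 0.003
18.83 TCP in bin x,y,z mm 14.4 5.6 204.0 F bin 0.1 -1.0 0.5 grip 0.003
```

View pics/w8.png

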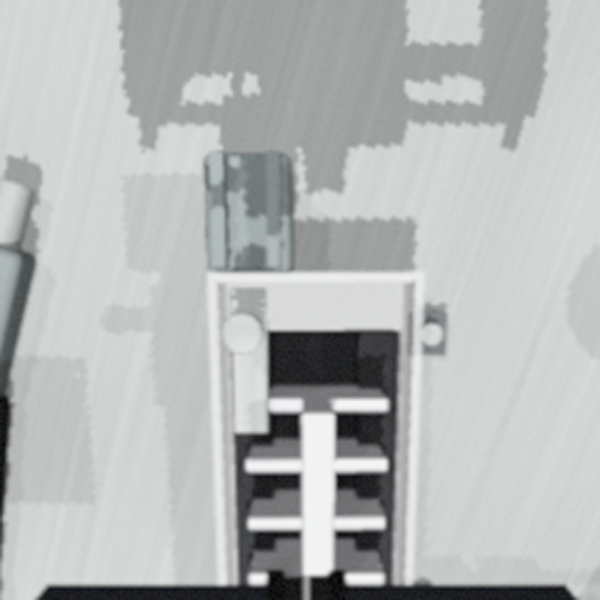

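View pics/s8.png

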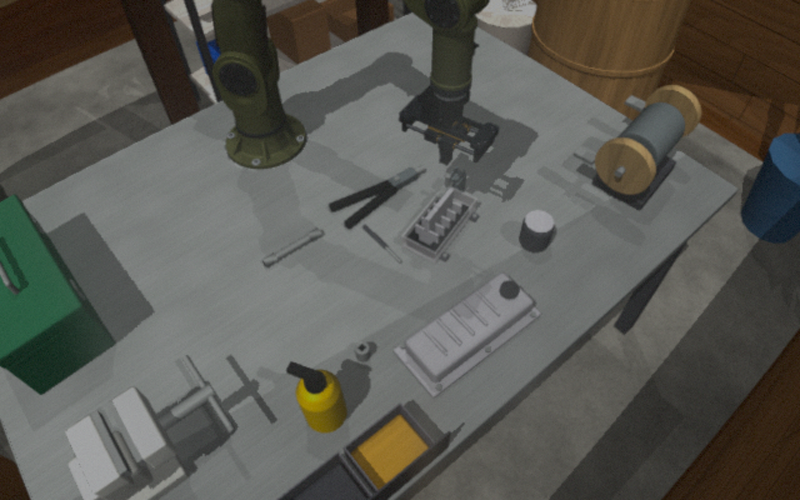

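The tongue, at crop (250,430), now covers the first tooth plate. The post cap is at (243,332), and the bystanders are where they were. One last measurement.

```bash
python3 - <<'E'
from h import *
a=np.radians(107.2); ex=np.array([np.cos(a),np.sin(a)]); ey=np.array([-ex[1],ex[0]]); c=np.array([.5427,.1594])
d=load('wrist'); f=lambda x,y,pl=None: p2w(d,200+(x+.5)/2.5-.5,(y+.5)/2.5-.5,plane=pl)
p=f(243,332,.098); print('post bin xy',(p[:2]-c)@ex,(p[:2]-c)@ey)
for y in (440,490,540): print('spine top',f(318,y).round(4))
for x,y in((260,465),(372,465),(375,523),(262,523)): print('tooth',f(x,y).round(4))
print(telemetry.get_state()['qd'].round(3))
E
```

```text
post bin xy 0.074841677129695 0.02668472210563514
spine top [0.5323 0.1931 0.0953]
spine top [0.5379 0.1749 0.0958]
spine top [0.5437 0.1562 0.097 ]
tooth [0.5146 0.1681 0.055 ]
tooth [0.5607 0.1823 0.0552]
tooth [0.5699 0.1584 0.0572]
tooth [0.5226 0.1439 0.0571]
[-0.01   0.005 -0.012  0.003  0.003 -0.002  0.005]
```

The post is at x = 74.8 mm, so the bolt is about 45 mm in. The spine top is still at 0.096 m, and the arm is clear. Handing in.

```bash
python3 -c "
from bench import workorder; print(workorder.close_job())"
```

```text
the job is handed in; nothing more can be done
None
```

The comb is home in the rack and the keeper bolt is locked over it. I handed the job in at about 19 s of the 67 s allowed; no verdict came back.

- **Comb:** The rack turned out to be about 9 mm off the bin's centre, toward bin −x. All five teeth went in with no contact force beyond the comb's weight in the readings between steps. I let go at the home height with the bolt still open, about 2 mm in.
- **Bolt:** I pushed the post with shut fingers until it reached the hard stop, where the force rose to about 9 N with no more travel.
- **Last checks:** The spine top reads about 96 mm above the bench, which is the seated height (spine centre at 76 mm). The post is at bin x = 74.8 mm, so about 45 mm of bolt travel. The tongue lies over the first tooth, and the gripper is empty about 0.1 m above the comb.
- **Bystanders:** They look unmoved in the scene picture. I judged that by eye and did not measure it.
- **What disagreed:** The top and wrist cameras differed by 2–3 mm on the bin's position. I used the wrist camera, and the free entry of the teeth bore that out.

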